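# Count out two spice vials on the tilting beech board

### The arm

A 6-joint arm with a two-finger parallel gripper is mounted at the origin on the work surface. World frame = base frame: x ahead of the robot, y to its left, z up, the work surface at z = 0. Lengths are in mm, angles in rad, forces in N, time in s.
With the tool pointing down it reaches from about 400 to 825 mm from the base axis. Payload 7 kg.
Tool frame: the origin (TCP) lies at the very end of the fingers, on their centre line; the grasp point (between the pads) lies 19 mm behind it; z points along the fingers, y is the line along which they close (so a half turn about z gives the same grasp; the last joint's range is limited). The gripper opens to 88 mm and grips with 3 to 60 N. Pads are 19 mm wide; open, the fingers measure 130 mm over their backs; the gripper's body (78 mm by 193 mm) begins 47 mm behind the grasp point.
Start: joints at [-0.884, 0.359, 0.012, 0, -1.224, -0.288], TCP at [262.083, -622.019, 226.561] pointing down, gripper open.
Joint ranges: [-3.07, 3.07], [-1.43, 2.12], [-1.02, 1.25], [-3.03, 1.67], [-3.05, -0], [-3.03, 3.03]. Speed limits (rad/s): [2.39, 2.39, 3.01, 3.14, 3.14, 3.14].

### API

Orientations are given as a unit quaternion [x, y, z, w].
In Python, from plant import bot gives the robot as it stands. Calls block until the motion is done:
- bot.move_ptp(position, orientation): joint-space move of the TCP to a pose.
- bot.line_to(position, velocity=150, ori=None): straight line of the TCP; ori=None keeps the orientation; velocity is the mean speed in mm/s.
- bot.move_joints(angles): joint-space move.
- bot.move_gripper(opening, force=None): finger opening in mm; force is the grip in N (None keeps the last); returns when the fingers have stopped.
- bot.pause(seconds).
- bot.solve_ik(position, orientation): joint angles nearest the present ones, or None.
- bot.read_state(): the state.
- bot.camera(name): name is "side" or "top"; returns the picture (400x640x3 uint8, red, green, blue); there is no depth.
- bot.get_calibration(name): a dict with "fx", "fy", "cx", "cy" (pixels), "view" (4x4, takes a point from world to camera coordinates). Camera axes: x right, y up, looking along -z (the intrinsics and any distortion apply to the point x, -y, -z); pixel columns grow to the right and rows downward; lengths in mm; the calibration is good to about 2 mm. A picture is of the moment at which its call begins. get_calibration takes no time and is no camera call.
A pose or a line that the arm cannot do raises bot.Unreachable and nothing moves.
- bot.close_job(): hands the job in; it is judged then, once.
The state is a dict: "t": time; "joint_pos": joint angles; "qvel": joint speeds; "tau": joint torques, N m; "tcp_pos": TCP position; "eef_rot": TCP orientation; "contact_force": force on the tool from outside, world axes, zero at the start; "moment": the same for the moment, N m; "width": finger opening in mm; "finger_force": force on a finger pad.
Only numpy, scipy, OpenCV 4.12 (cv2) and the standard library are available. Lean on these libraries where they do the work, as an engineer would, in place of code of your own. Each camera call takes 0.05 s, during which the arm holds its last target. There are 200 camera calls.

### The job

Count out two amber vials on the pale beech counting board: press down its red pocket end so that all three vials roll down to that end and both pockets fill, then press down its black channel end so that the one left over rolls back into the dark channel strip while the pockets stay full. Do it only by tilting the board, without touching the vials; the dark walnut board with green vials is not the one.

Things in the scene. Friction and masses are not known exactly. Their poses are not given: they have to be found in the camera images.
- beech_board: Pale beech seesaw board, 240 x 92 mm, on a fixed stand. Origin: on its pivot, mid-board, 67 mm above the table; x runs from channel end to pocket end, y along the pivot, z up from the deck. Stiff pivot stays where left, stops at +-0.26 rad, starts channel end down; 2-4 N on an end tips it. End pads x 80 to 120 (red, pocket end) and -120 to -80 mm (black), tops at z 28, as are the ribs.
- vial_1: Amber glass vial, white cap, 20 mm in diameter, 36 mm long, 18 g, lying across the board; origin at its middle, y along it. It rolls in a lane. Lanes are centred at y +22 and -22 mm, 40 mm wide, deck at z 12 mm (board frame). Starts in the channel at the end wall of the +22 lane.
- vial_2: Amber glass vial, white cap, 20 mm in diameter, 36 mm long, 18 g, lying across the board; origin at its middle, y along it. It rolls in a lane. The channel is the dark strip x -80 to -30 mm, level with the deck. Starts in it, in front of vial_1, same lane.
- vial_3: Amber glass vial, white cap, 20 mm in diameter, 36 mm long, 18 g, lying across the board; origin at its middle, y along it. It rolls in a lane. Each lane ends in a white pocket, x 57 to 80 mm, floor at z 5 mm, which holds one vial; the next queues behind it. Starts in the channel at the end wall of the -22 lane.
There are look-alikes about, which are no part of the job. Leave any blue or pink look-alike of the vial_1 alone.

How it is judged:
By the outcome, as a careful person would: the job done as asked, in the order asked, and still so for the second after the job is handed in, with the robot touching nothing.
It also fails if it takes over 35 s, if anything falls off the work surface, if the arm or the gripper's body presses on something with over 40 N, if the wrist force passes 120 N, or if a joint passes its speed limit or range.

## Working session

There is one attempt and no reset: what is moved stays moved. The work goes in short steps, each a Python script; the robot and the scene stay as the last script left them, time stands still between calls to the robot, and variables do not carry over. Pictures are saved under pics/ and viewed, at most 10 in all, crops included, and the job is handed in when it is done.

```bash
mkdir -p pics; ls; python3 - <<'E'
from plant import bot
import cv2
for n in("top","side"):
    cv2.imwrite(f"pics/{n}0.png",bot.camera(n)[...,::-1]); print(n,bot.get_calibration(n))
s=bot.read_state();print(s['t'],s['eef_rot'],s['width'])
E
```

```text
pics
top {'fx': 449.27840470244536, 'fy': 449.27840470244536, 'cx': 329.23980058125176, 'cy': 201.11132791310462, 'view': array([[-6.72025097e-03, -9.99753535e-01,  2.11591134e-02,
         7.19257279e+01],
       [ 9.85252455e-01, -3.00196876e-03,  1.71080651e-01,
        -3.87326641e+02],
       [-1.70974966e-01,  2.19967733e-02,  9.85029798e-01,
        -1.30569830e+03],
       [ 0.00000000e+00,  0.00000000e+00,  0.00000000e+00,
         1.00000000e+00]])}
side {'fx': 364.1418576757478, 'fy': 364.1418576757478, 'cx': 317.0616958989693, 'cy': 205.81280345265782, 'view': array([[-8.20000287e-01, -5.72132153e-01,  1.62581907e-02,
         3.86611543e+02],
       [ 4.46512415e-01, -6.21669999e-01,  6.43547260e-01,
        -1.68918376e+02],
       [-3.58086850e-01,  5.34968422e-01,  7.65233687e-01,
        -7.93249104e+02],
       [ 0.00000000e+00,  0.00000000e+00,  0.00000000e+00,
         1.00000000e+00]])}
0.1 [-1.98026306e-01  9.80196420e-01  7.13562808e-04 -2.24327686e-04] 87.37511727032266
```

View pics/top0.png

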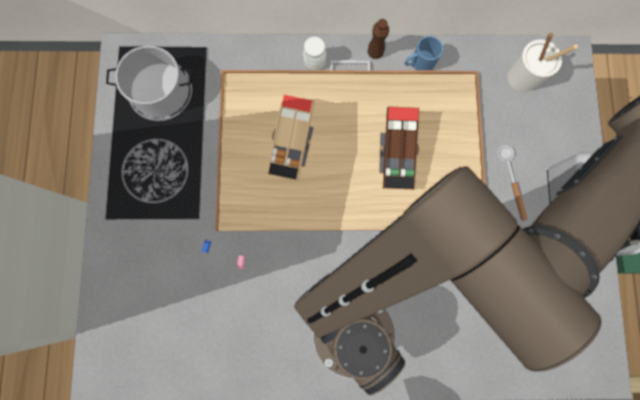

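View pics/side0.png

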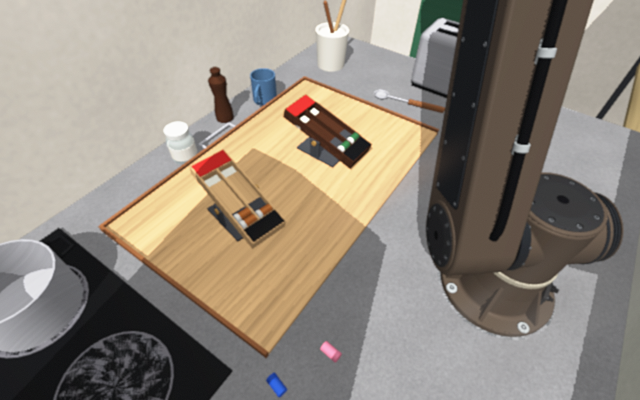

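Beech board: red end at about (297,103) and black end at (284,170) in the top view; in the side view the red end is at (212,163) and the black end at (265,230). I'll enlarge both to pick corners.

```bash
python3 - <<'E'
import cv2,numpy as np
a=cv2.imread("pics/top0.png")[85:190,255:325];b=cv2.imread("pics/side0.png")[140:255,180:300]
a=cv2.resize(a,None,fx=5,fy=5,interpolation=3);b=cv2.resize(b,None,fx=3.7,fy=3.7,interpolation=3)
c=np.zeros((575,800,3),np.uint8);c[:525,:350]=a;c[:b.shape[0],355:355+b.shape[1]]=b[:,:445]
cv2.imwrite("pics/crop.png",c)
E
```

```text
(no output)
```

View pics/crop.png

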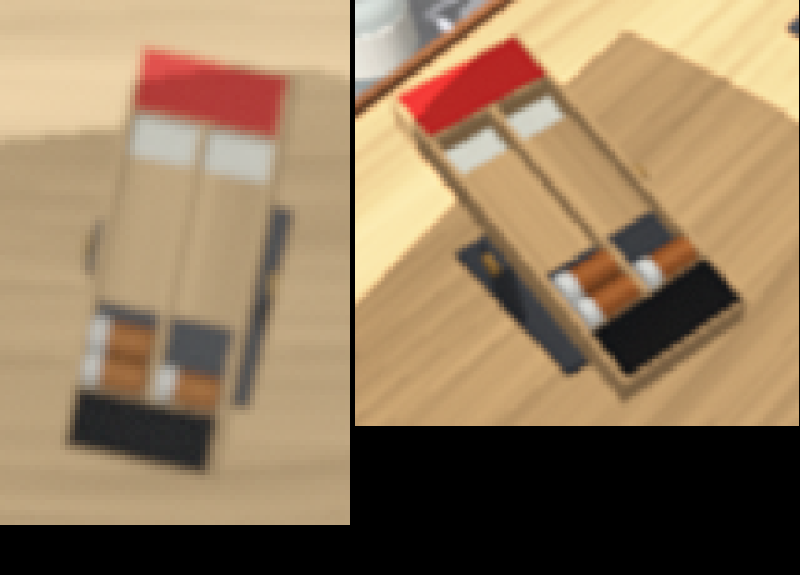

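```bash
cat > h.py <<'E'
import numpy as np
from plant import bot
from scipy.spatial.transform import Rotation as R
def proj(n,P):
    c=bot.get_calibration(n);V=c['view'];p=P@V[:3,:3].T+V[:3,3]
    return np.c_[c['cx']+c['fx']*p[:,0]/-p[:,2],c['cy']+c['fy']*p[:,1]/p[:,2]]
def board(P,x,y,yaw,t):  # t>0 : pocket end down
    return R.from_euler('ZY',[yaw,t]).apply(P)+[x,y,67]
E
python3 - <<'E'
from h import *
from scipy.optimize import least_squares
P=np.array([[x,y,28] for x in(120,80,-80,-120) for y in(46,-46)],float)
T=np.array([[143,47],[288,77],[135,108],[279,134],[77,390],[213,413],[68,445],[208,470]])/5+[255,85]-.4
S=(np.array([[398,97],[515,37],[435,137],[549,77],[592,330],[706,260],[627,375],[742,300]])-[355,0])/3.7+[180,140]-.4
def f(q,sel="ts"):
    B=board(P,*q);return np.r_[(proj("top",B)-T).ravel()*('t' in sel),(proj("side",B)-S).ravel()*('s' in sel)]
for sel in("ts","t","s"):
    r=least_squares(f,[700,60,-.15,-.26],args=(sel,),loss='soft_l1');print(sel,r.x,np.abs(f(r.x,sel)).max())
    if sel=="ts":print(f(r.x).reshape(-1,2).round(1).tolist())
E
```

```text
Traceback (most recent call last):
  File "h.py", line 5, in proj
    c=bot.get_calibration(n);V=c['view'];p=P@V[:3,:3].T+V[:3,3]
ValueError: time passes only in moves, steps and waits
```

```bash
sed -i 's/^def proj/C={n:bot.get_calibration(n) for n in("top","side")}\ndef proj/; s/c=bot.get_calibration(n);/c=C[n];/' h.py
cat > fit.py <<'E'
from h import *
from scipy.optimize import least_squares
P=np.array([[x,y,28] for x in(120,80,-80,-120) for y in(46,-46)],float)
T=np.array([[143,47],[288,77],[135,108],[279,134],[77,390],[213,413],[68,445],[208,470]])/5+[255,85]-.4
S=(np.array([[398,97],[515,37],[435,137],[549,77],[592,330],[706,260],[627,375],[742,300]])-[355,0])/3.7+[180,140]-.4
def f(q,sel="ts"):
    B=board(P,*q);return np.r_[(proj("top",B)-T).ravel()*('t' in sel),(proj("side",B)-S).ravel()*('s' in sel)]
for sel in("ts","t","s"):
    r=least_squares(f,[700,60,-.15,-.26],args=(sel,),loss='soft_l1');print(sel,r.x,np.abs(f(r.x,sel)).max())
    if sel=="ts":print(f(r.x).reshape(-1,2).round(1).tolist())
E
python3 fit.py
```

```text
ts [ 6.82050853e+02  8.11738051e+01 -1.35888927e-02 -9.04678482e-01] 45.72576377810498
[[26.1, -24.5], [30.0, -29.9], [27.8, -23.5], [31.3, -28.2], [39.8, -32.2], [42.4, -36.4], [41.7, -32.4], [43.0, -37.0], [3.9, -43.6], [0.5, -45.7], [4.2, -39.7], [0.7, -42.3], [-0.3, -37.9], [-7.4, -39.4], [-1.0, -37.7], [-9.1, -38.1]]
t [682.5900281   83.58241398  -0.70502385  -1.49226383] 57.34927250303522
s [ 5.71707758e+02  1.82370566e+02 -2.22862969e-01 -1.90840445e+01] 2.6030886169667724
```

```bash
sed -i 's/700,60,-.15/580,190,-.15/' fit.py; python3 fit.py
```

```text
ts [ 5.72577367e+02  1.82644122e+02 -2.17560852e-01 -2.38231577e-01] 2.7651463361675326
[[-0.3, -1.1], [1.8, -0.5], [-1.5, 0.4], [0.8, 1.8], [-0.9, -1.8], [2.7, 0.2], [-1.8, 0.7], [0.9, 2.2], [-1.9, 0.3], [0.5, -1.1], [-2.0, 1.4], [1.1, -0.8], [-2.3, 0.2], [0.5, -2.8], [-0.5, 1.7], [2.0, -0.9]]
t [ 5.76819651e+02  1.82195030e+02 -2.31628460e-01 -4.13421632e-01] 2.60608380259589
s [ 5.71707759e+02  1.82370566e+02 -2.22862955e-01 -2.34488637e-01] 2.6030887571978383
```

The fit is consistent: pivot at about (572, 182), yaw −0.22, black end down as stated. Next I press the red end with closed fingers, guarded by force.

```bash
cat >> h.py <<'E'
import cv2
Q=(572.3,182.5,-.22)
def ori():
    best=[]
    for k in(0,np.pi):
        q=(R.from_euler('z',Q[2]+k)*R.from_euler('x',np.pi)).as_quat()
        j=bot.solve_ik([Q[0],Q[1],200],q)
        if j is not None: best.append((np.abs(np.array(j)-bot.read_state()['joint_pos']).max(),q))
    return min(best,key=lambda b:b[0])[1]
def pt(x,t,up=0): return board(np.array([[x,0,28.]]),*Q,t)[0]+[0,0,up]
def F(): return bot.read_state()['contact_force']
def press(x,s):  # s=+1 pocket end down; x board coordinate of the pad middle
    bot.line_to(pt(x,-.26*s,12),100); f0=F()
    for t in np.r_[np.linspace(-.26,.19,6),np.arange(.2,.36,.012)]*s:
        bot.line_to(pt(x,t),40); f=F()-f0
        print(round(t,3),f.round(1),bot.read_state()['tcp_pos'][2].round(1))
        if abs(f[2])>9 and abs(t)>.2 or np.linalg.norm(f)>30: break
def shot(n):
    a=cv2.resize(bot.camera("top")[85:190,235:340],None,fx=3.8,fy=3.8,interpolation=3)
    b=cv2.resize(bot.camera("side")[140:255,180:295],None,fx=3.47,fy=3.47,interpolation=3)
    h=min(len(a),len(b));cv2.imwrite(f"pics/{n}.png",np.hstack([a[:h],b[:h]])[...,::-1])
E
python3 - <<'E'
from h import *
o=ori(); bot.move_ptp(pt(100,-.26,70),o); bot.move_gripper(0)
print(bot.read_state()['t'],bot.read_state()['joint_pos'])
press(100,1); bot.pause(.8); shot("p1"); print(bot.read_state()['t'])
E
```

```text
4.6083 [ 5.28438456e-01  3.88511001e-01 -2.84487057e-02  2.91247930e-05
 -1.15386877e+00  8.22371310e-01]
-0.26 [-0.2  0.1  0. ] 119.6
-0.17 [-0.   0.9 -0.9] 111.0
-0.08 [ 0.4 -0.5  0.8] 102.4
0.01 [-0.3 -0.1 -0.5] 93.5
0.1 [0.3 0.4 0.1] 84.3
0.19 [-0.9  1.2  0.7] 75.0
0.2 [ 0.1 -0.1  0.9] 74.5
0.212 [-0.6  0.3  1.8] 73.4
0.224 [-0.7 -0.4  2. ] 72.1
0.236 [-0.6 -0.6  4.5] 71.2
0.248 [-3.5 -0.  10.7] 70.9
9.8583
```

View pics/p1.png

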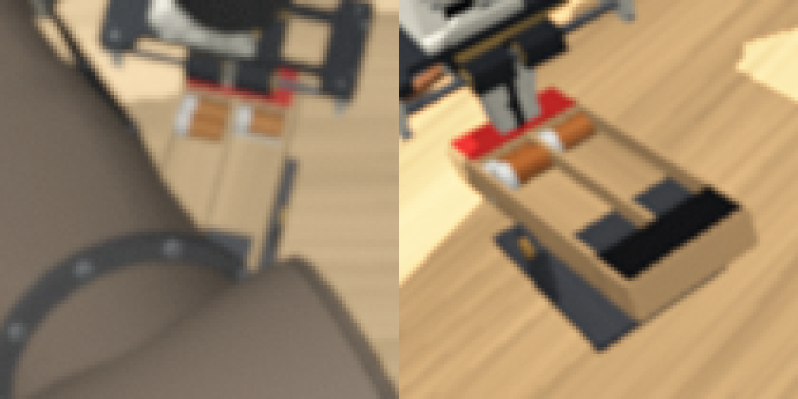

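The board is fully tipped red end down (side view: channel empty at (620,230)), and both pockets hold vials. The left one appears to have another queued at (510,165). I'll lift clear and zoom in.

```bash
python3 - <<'E'
from h import *
bot.line_to(pt(100,.26,80),150)
a=cv2.resize(bot.camera("top")[100:170,260:330],None,fx=5.7,fy=5.7,interpolation=3)
b=cv2.resize(bot.camera("side")[155:225,185:255],None,fx=5.7,fy=5.7,interpolation=3)
cv2.imwrite("pics/z1.png",np.hstack([a,b])[...,::-1]); print(bot.read_state()['t'])
E
```

```text
10.6333
```

View pics/z1.png

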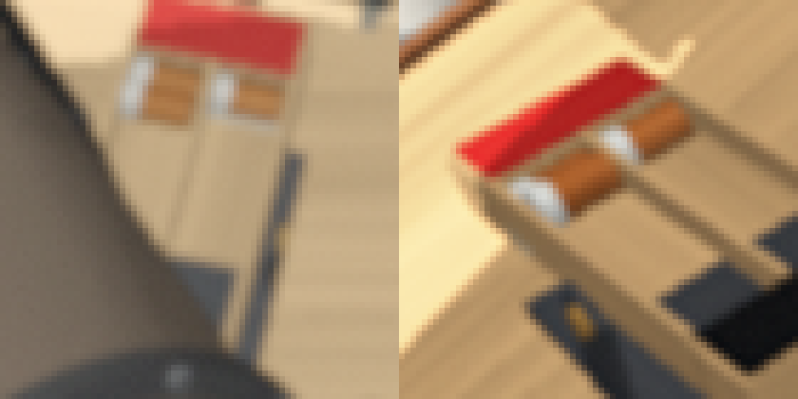

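Left lane: the vial blob is about 34 mm long (rows 60–123), so two vials, one in the pocket and one queued. Right lane: one vial of about 20 mm in its pocket. All three are at the red end, so now I press the black end.

```bash
python3 - <<'E'
from h import *
o=bot.read_state()['eef_rot']
bot.line_to(pt(-100,.26,60),180)
press(-100,-1); bot.pause(.8); print(bot.read_state()['t'])
bot.line_to(pt(-100,-.26,90),150); bot.line_to(pt(-100,-.26,90)+[-20,-230,60],200)
a=cv2.resize(bot.camera("top")[90:185,255:325],None,fx=5.7,fy=5.7,interpolation=3)
b=cv2.resize(bot.camera("side")[145:240,185:285],None,fx=4,fy=5.7,interpolation=3)
cv2.imwrite("pics/z2.png",np.hstack([a,b])[...,::-1]); print(bot.read_state()['t'])
E
```

```text
0.26 [-0.1  0.3  0.1] 119.7
0.17 [ 0.1 -0.5 -1. ] 111.1
0.08 [ 0.6  0.2 -0. ] 102.5
-0.01 [ 0.7 -0.6  0.8] 93.6
-0.1 [-0.3 -0.4  0.3] 84.6
-0.19 [-0.5 -0.1  0.6] 75.2
-0.2 [0.  0.8 0.7] 74.6
-0.212 [ 0.5 -1.   2.3] 73.4
-0.224 [-0.1 -0.4  1.2] 72.0
-0.236 [ 0.8 -0.3  1.2] 70.8
-0.248 [-2.4 -1.4  8.5] 70.1
-0.26 [-4.1 -3.  17.6] 69.8
17.175
19.3667
```

View pics/z2.png

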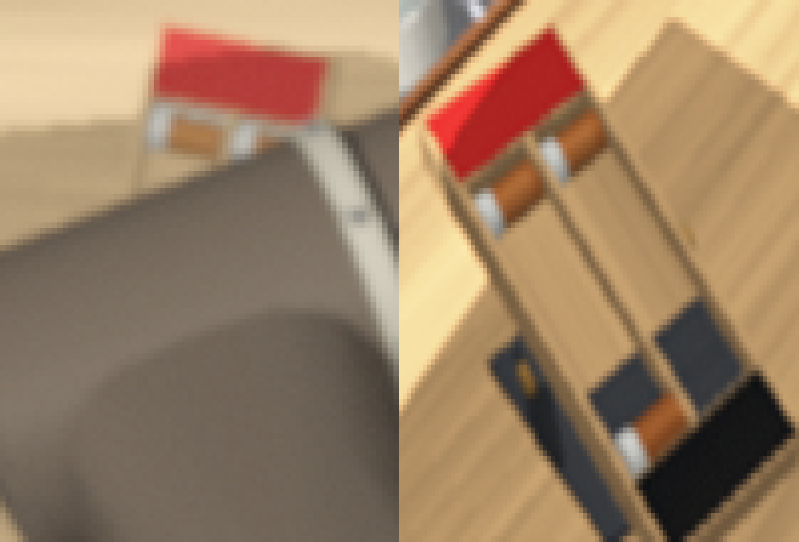

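The side view shows one vial in each pocket ((510,195) and (575,140)) and the leftover one in the dark channel at the end wall (655,430). The arm is clear of the board.

```bash
python3 -c "
from plant import bot
print(bot.close_job())"
```

```text
the job is handed in; nothing more can be done
None
```

The job is handed in: on the beech board both pockets hold one amber vial each and the third is back in the dark channel, done in about 19 s by tilting only.

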